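Seat the filter cap of a vacuum's dust cup

TASK

The vacuum's dust cup has been emptied and its blue filter cap is lying loose in the top, turned the wrong way. Push the cap round with a fingertip (there is a finger recess in it) until the notch in its rim stands over the cup's orange pin, then press it straight down until it snaps home, flush with the black collar, and take the hand away. Do not lift the cap out or force it down on the pin, and leave the other things on the counter where they are.

Things in the scene. Friction and masses are not known exactly. Their poses are not given: they have to be found in the camera images.
- cup: clear dust cup, black collar, upright in a round dock, fixed to the counter. Origin: on its axis at counter level, z up, +x towards the orange pin. Dock 164 mm across, bowl 125, collar 130 outside (137 over its grip ribs) and 120 inside, collar top 190 mm above the counter. A level ledge inside the collar, 172 mm above the counter, is the cap's seat. A pipe stub sticks out 20 mm at -x, 92 mm up
- collar_top (a point): on the cup's axis, level with the top of the black collar, 190 mm above the counter
- pin: orange pin of the cup: a round-topped bar 8 mm wide, sticking inward from the collar to 46 mm from the axis, top 6 mm above the seat ledge. The cap hides it until the notch comes over it, but the orange runs on as a 14 mm wide mark across the collar's top and down its outside. Same origin and axes as the cup
- pin_tip (a point): top of the pin, 52 mm from the cup's axis along the cup's +x, 178 mm above the counter
- cap: loose blue filter cap, a disc 116 mm across, 18 mm thick, 0.08 to 0.17 kg. Origin: on its axis on its underside; z up, +x towards its notch. At the start 180 mm above the counter: top 8 mm proud of the collar, underside 2 mm above the pin, free to turn either way (about 1 to 4 N at the recess wall). Seated, at 172 mm, its top is flush with the collar. Turned wrong, it stops on the pin
- cap_notch (a point): middle of the rim notch, level with the cap's top, 52 mm from the cap's axis. The notch is 12 mm wide, 14 mm deep inward from the rim and goes right through; white edging and a white arrow mark it. It drops over the pin if within about 2 mm of centred; the pin's round top leads it in from a little more
- cap_recess (a point): middle of the finger recess's white floor, 37 mm from the cap's axis, opposite the notch. The recess is a sector 50 degrees to either side, 13 mm deep, floor 5 mm above the underside, from the centre boss (15 mm radius) to the rim, where it is open. The fingertip pushes its upright radial walls; the cap stays where it is left
- cap_top (a point): centre of the cap's flat top, where it is pressed (white dot 20 mm across). A snap bead on the cap's spigot rests on three sprung catches in the cup, so it does not drop by itself: with the notch over the pin it takes a push of about 6 to 12 N and 8 mm of travel to snap home, and it then stays down
- cleaner: bystander: white cleaner bottle with a green label, 64 mm across, 190 mm tall; origin under its centre
- mug: bystander: white mug, 80 mm across, 95 mm tall, handle on its +y side; origin under its centre
- nozzle: bystander: black crevice nozzle lying on the counter along its x, 200 mm long, 35 mm high; origin under its middle
- brush: bystander: red-handled dusting brush lying along its x, 200 mm long, 20 mm high; origin under its middle
There are look-alikes about, which are no part of the job. There is more than one size of the cap; the job needs the smallest.

How it is judged:
At the end, for the whole second after the job is handed in: The cap rests in the cup with its notch over the pin (within 4 mm), its underside within 1.5 mm of the seat ledge, level within 0.03 rad and still (horizontal distance between cap_notch and pin_tip below 0.004 m and z of cap in the frame of cup below 0.1735 m and horizontal distance between cap and cup below 0.003 m and angle between cap's own z axis and vertical below 0.03 rad and linear speed of cap below 0.01 m/s); the robot touches nothing.
It fails at once if the cap is lifted (more than 8 mm above where it lay) (z of cap in the frame of cup above 0.188 m).
It fails at once if the cap is forced on the pin (more than 30 N between them) (contact force between cap and pin above 30 N).
It fails at once if a bystander is moved by more than 20 mm (distance of any of cleaner, mug, nozzle, brush from where it was at the start of the episode above 0.02 m).
It also fails if it takes over 54 s, if anything falls off the work surface, if the arm or the gripper's body presses on something with over 40 N, if the wrist force passes 120 N, or if a joint passes its speed limit or range.

ROBOT

A 6-joint arm with a two-finger parallel gripper is mounted at the origin on the work surface. World frame = base frame: x ahead of the robot, y to its left, z up, the work surface at z = 0. Lengths are in m, angles in rad, forces in N, time in s.
With the tool pointing down it reaches from about 0.25 to 0.8 m from the base axis. Payload 8.5 kg.
Tool frame: the origin (TCP) lies on the centre line of the jaws, within the pads' length; the fingertips stand 25 mm ahead of it and the grasp point (between the pads) lies 6 mm ahead of it; y points along the fingers, x is the direction in which the jaws open and shut, and the axes are right-handed (so a half turn about y gives the same grasp; the last joint's range is limited). The gripper opens to 85 mm and grips with 20 to 120 N. Pads are 22 mm wide; open, the fingers measure 114 mm over their backs; the gripper's body (76 mm by 85 mm) begins 54 mm behind the grasp point. The pads swing forward as they close: fully open they stand 13 mm farther back than shut.
Start: joints at [1.258, 0.238, -0.013, 1.319, 0, 1.571], TCP at [0.162, 0.499, 0.256] pointing down, gripper open.
Joint ranges: [-2.66, 2.66], [-1.03, 1.9], [-1.14, 1.46], [-1.82, 2.27], [-1.45, 1.34], [-3.14, 3.14]. Speed limits (rad/s): [2.22, 2.22, 2.79, 3.14, 3.14, 3.14].

INTERFACE

Orientations are given as a unit quaternion [w, x, y, z].
In Python, from cell import env, viewer gives the robot as it stands. The module is installed in compiled form; this text tells all that it offers.
- The arm moves only by the tool carry_out, never from a script. Its argument "moves" is a list that holds one entry, the list of rows, each a list of 7 numbers: the turn, a rotation vector about the world's x, y, z in rad, then the shift along the world's x, y, z in mm, then the opening, from -1 (shut) to 1 (fully open). A call has 1 to 12 rows; each row shifts and turns the commanded pose from where the row before left it; what a row does not reach is not made up. A row lasts 1/10 s, in which the tool goes at most 50 mm and 8.59 degrees, less where a joint would pass 70% of its speed; a pose out of reach is approached as far as the arm can. A call with a gripper value outside its range is refused whole. The fingers move at their own pace and stop on an object; "newtons" is the grip in N (left out, the last holds). Time passes only in rows, so rows that do not move let the fingers close. It gives the time, the measured TCP pose, the force and the opening at its end, in the units of the state.
- env.read_state(): the state, without advancing time (a new reading comes with each control period).
- viewer.read_camera(name): name is "side" or "top" or "wrist"; returns (picture, depth): 400x640x3 uint8, blue, green, red; 400x640 float32, m along the optical axis (not along the pixel's ray), 0 where there is no reading.
- viewer.calibration(name): a dict with "mtx" (3x3 intrinsics, pixels), "R" (3x3) and "t" (3): a world point X has camera coordinates R X + t; the wrist camera has in their place "tool_from_camera" (4x4, takes a point from camera to tool coordinates, whose origin is the TCP and whose axes are the tool frame's). Camera axes: x right, y down, z forward; pixel columns grow to the right and rows downward; lengths in m; the calibration is good to about 2 mm. The wrist camera is an equidistant fisheye: a pixel r from the principal point sees the ray r / f radians off the axis. A picture is of the moment at which its call begins: read the wrist's pose just before it. calibration takes no time and is no camera call.
- env.close_job(): hands the job in, once; it reports no verdict.
The state is a dict: "clock": time; "joint_pos": joint angles; "qvel": joint speeds; "effort": joint torques, N m; "tcp_pos": TCP position; "tool_rot": TCP orientation; "contact_force": force on the tool from outside, world axes, zero at the start; "wrist_torque": the same for the moment, N m; "opening": opening from 0.0 (shut) to 1.0 (fully open).
Only numpy, scipy, OpenCV 4.12 (cv2) and the standard library are available. Lean on these libraries where they do the work, as an engineer would, in place of code of your own. Each camera call takes 0.05 s, during which the arm holds its last target. There are 200 camera calls.

## Working session

There is one attempt and no reset: what is moved stays moved. The work goes in short steps, Python scripts to look and compute and a tool call to move; the robot and the scene stay as the last step left them, time stands still between calls to the robot, and variables do not carry over. Pictures are saved under pics/ and viewed, about 8 in all and at most 12, crops included, and the job is handed in when it is done.

Besides the shell and the picture viewer there is one more tool, called after ">>>" as a command line: name --argument value ..., lists and objects as JSON in quotes. carry_out: Moves the arm, as the interface text tells. Its arguments: {"type":"object","properties":{"moves":{"type":"array","items":{"type":"array","items":{"type":"array","items":{"type":"number"}}}},"newtons":{"type":"number"}},"required":["moves"]}

```bash
mkdir -p pics
cat > h.py <<'E'
import numpy as np, cv2
from cell import env, viewer
from scipy.spatial.transform import Rotation as Ro
def world(name,uv,d):
    c=viewer.calibration(name);K=c["mtx"];u,v=uv
    p=np.array([(u-K[0,2])/K[0,0]*d,(v-K[1,2])/K[1,1]*d,d]);return np.array(c["R"]).T@(p-np.array(c["t"]).ravel())
def at_z(name,uv,z):
    c=viewer.calibration(name);K=c["mtx"];R=np.array(c["R"]);t=np.array(c["t"]).ravel();u,v=uv
    o=-R.T@t;r=R.T@np.array([(u-K[0,2])/K[0,0],(v-K[1,2])/K[1,1],1]);return o+r*(z-o[2])/r[2]
E
python3 - <<'E'
from h import *
for n in("top","side"):
    p,d=viewer.read_camera(n);cv2.imwrite(f"pics/{n}0.png",p);np.save(f"{n}0.npy",d);c=viewer.calibration(n);print(n,c)
s=env.read_state();print({k:np.round(v,3) for k,v in s.items()})
E
```

```text
top {'mtx': array([[420.8415262 ,   0.        , 316.04223387],
       [  0.        , 420.8415262 , 202.51086604],
       [  0.        ,   0.        ,   1.        ]]), 'R': array([[ 0.02258405, -0.99973514,  0.00442793],
       [-0.99584023, -0.02288669, -0.08819541],
       [ 0.08827339, -0.0024177 , -0.99609335]]), 't': array([-0.02311838,  0.54966012,  1.16914053])}
side {'mtx': array([[463.34060956,   0.        , 315.43176078],
       [  0.        , 463.34060956, 206.60911892],
       [  0.        ,   0.        ,   1.        ]]), 'R': array([[ 0.92569861, -0.3778568 ,  0.01750217],
       [-0.26328622, -0.67685698, -0.68741908],
       [ 0.27159244,  0.63173481, -0.72605005]]), 't': array([-0.51575701,  0.22602556,  0.97256986])}
{'clock': np.float64(0.1), 'joint_pos': array([ 1.258,  0.239, -0.014,  1.319, -0.   ,  1.571]), 'qvel': array([ 0.001, -0.   ,  0.001, -0.001,  0.001,  0.002]), 'effort': array([ 1.0000e-03, -5.3972e+01,  3.4700e+01,  1.4000e-02,  0.0000e+00,
       -0.0000e+00]), 'tcp_pos': array([0.161, 0.499, 0.256]), 'tool_rot': array([-0.571,  0.572,  0.416, -0.416]), 'contact_force': array([-0.685,  0.387,  0.221]), 'wrist_torque': array([-0.022, -0.014,  0.036]), 'opening': np.float64(1.001)}
```

View pics/top0.png

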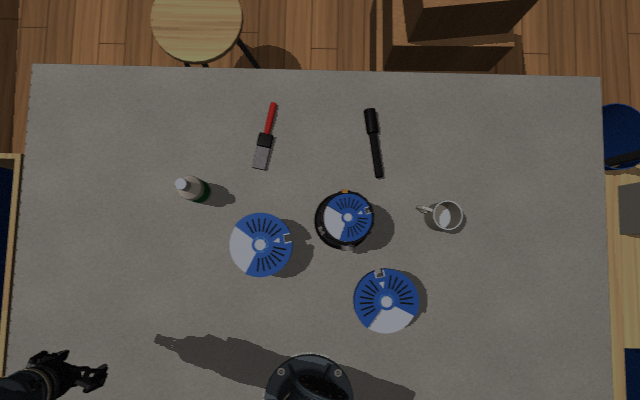

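View pics/side0.png

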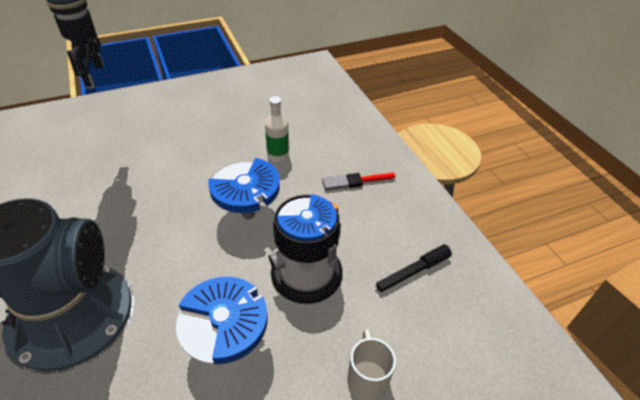

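The top view shows the loose cap in the cup around (347,218), with the orange mark near (345,191) and the notch near (368,210). The two larger caps, at (261,245) and (387,300), are look-alikes.

Run:
```python
from h import *
p=cv2.imread("pics/top0.png");d=np.load("top0.npy")
c=cv2.resize(p[178:260,305:387],None,fx=7,fy=7,interpolation=cv2.INTER_CUBIC);cv2.imwrite("pics/topc.png",c)
hsv=cv2.cvtColor(p,cv2.COLOR_BGR2HSV)
m=np.zeros(p.shape[:2],bool);m[180:258,308:382]=1
o=m&(hsv[...,0]>8)&(hsv[...,0]<25)&(hsv[...,1]>130)&(hsv[...,2]>100)
v,u=np.nonzero(o);print("orange",len(u),u.mean(),v.mean(),at_z("top",(u.mean(),v.mean()),.19))
# cap surface pts by depth
v,u=np.nonzero(m&(d>0));W=np.array([world("top",(a,b),d[b,a]) for a,b in zip(u,v)])
bl=(hsv[v,u,0]>100)&(hsv[v,u,0]<130)&(hsv[v,u,1]>120)&(W[:,2]>.15)
print("blue z",np.percentile(W[bl,2],[5,50,95]))
t=(W[:,2]>.17);h=cv2.convexHull(W[bl][:,:2].astype(np.float32));print("blue circ",cv2.minEnclosingCircle(h)); print("collar circ",cv2.minEnclosingCircle(W[t][:,:2].astype(np.float32)),np.median(W[t],0))
for q in [(348,217)]: print(world("top",q,d[q[1],q[0]]),at_z("top",q,.198))
```

```text
orange 19 344.4736842105263 190.78947368421052 [ 0.56575517 -0.07910733  0.19      ]Traceback (most recent call last):
  File "<stdin>", line 9, in <module>
  File "h.py", line 5, in world
    c=viewer.calibration(name);K=c["mtx"];u,v=uv
ValueError: time passes only in moves, steps and waits
```

View pics/topc.png

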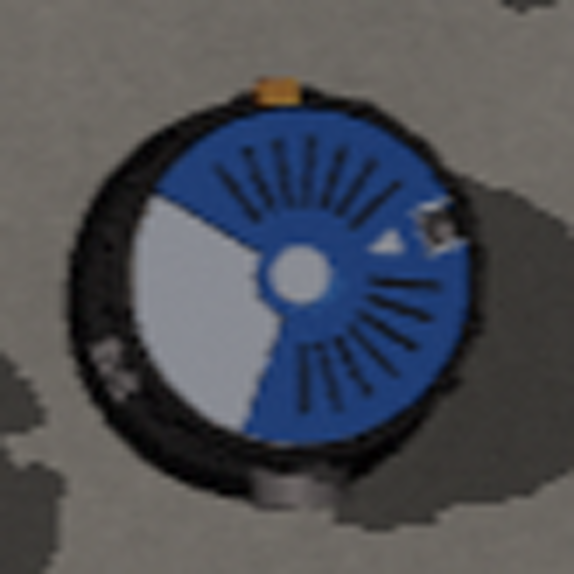

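The zoomed crop shows the dot at about (347.4,216.7), the notch at (367,210) and the orange mark at (344.4,191). The white recess faces left.

```bash
cat > h.py <<'E'
import numpy as np, cv2
from functools import lru_cache
from cell import env, viewer
from scipy.spatial.transform import Rotation as Ro
cal=lru_cache(viewer.calibration)
def at_z(name,uv,z):
    c=cal(name);K=c["mtx"];R=np.array(c["R"]);t=np.array(c["t"]).ravel();u,v=uv
    o=-R.T@t;r=R.T@np.array([(u-K[0,2])/K[0,0],(v-K[1,2])/K[1,1],1]);return o+r*(z-o[2])/r[2]
def world(name,uv,d):
    c=cal(name);K=c["mtx"];u,v=uv
    return np.array(c["R"]).T@(np.array([(u-K[0,2])/K[0,0]*d,(v-K[1,2])/K[1,1]*d,d])-np.array(c["t"]).ravel())
E
python3 - <<'E'
from h import *
p=cv2.imread("pics/top0.png");d=np.load("top0.npy");hsv=cv2.cvtColor(p,cv2.COLOR_BGR2HSV)
m=np.zeros(p.shape[:2],bool);m[180:258,308:382]=1
v,u=np.nonzero(m&(d>0));W=np.array([world("top",(a,b),d[b,a]) for a,b in zip(u,v)])
bl=(hsv[v,u,0]>100)&(hsv[v,u,0]<130)&(hsv[v,u,1]>120)
print("blue z",np.percentile(W[bl,2],[5,50,95]))
h=np.array([at_z("top",q,.198)[:2] for q in zip(u[bl],v[bl])],np.float32);print("blue circ",cv2.minEnclosingCircle(h))
e=lambda x,y:(305+(x+.5)/7-.5,178+(y+.5)/7-.5)
C=at_z("top",e(300,274),.198);N=at_z("top",e(437,228),.198);A=at_z("top",e(387,243),.198);P=at_z("top",e(278,92),.19)
print(C,N,P)
for n,q in(("notch",N),("arrow",A),("pin",P)): w=q-C;print(n,np.degrees(np.arctan2(w[1],w[0])),np.hypot(*w[:2]))
E
```

```text
blue z [0.19271946 0.19681487 0.19989268]
blue circ ((0.50151127576828, -0.08640871196985245), 0.059358976781368256)
[ 0.50196585 -0.08673379  0.198     ] [ 0.51895668 -0.13382767  0.198     ] [ 0.56592972 -0.07864417  0.19      ]
notch -70.16125170776992 0.050065169926061685
arrow -69.11342524699667 0.031982342158927146
pin 7.208028659640078 0.06447339515936558
```

>>> carry_out --moves '[[[0,0,0,0,0,40,-1],[0,0,-0.12,23,-40,0,-1],[0,0,-0.12,23,-40,0,-1],[0,0,-0.12,23,-40,0,-1],[0,0,-0.12,23,-40,0,-1],[0,0,-0.12,23,-40,0,-1],[0,0,-0.12,23,-40,0,-1],[0,0,-0.12,23,-40,0,-1],[0,0,-0.12,23,-40,0,-1],[0,0,-0.12,23,-40,0,-1],[0,0,-0.12,23,-40,0,-1],[0,0,-0.12,23,-40,0,-1]]]' --newtons 40

```text
clock: 1.3
tcp_pos: [0.415, 0.0576, 0.2962]
tool_rot: [0.707, -0.707, 0.024, -0.024]
contact_force: [0.7, 1.1, -0.2]
opening: -0.003
```

>>> carry_out --moves '[[[0,0,-0.07,15,-29,0,-1],[0,0,-0.07,15,-29,0,-1],[0,0,-0.07,15,-29,0,-1],[0,0,-0.07,14.5,-30,0,-1],[0,0,0,0,0,-20,-1],[0,0,0,0,0,-20,-1],[0,0,0,0,0,0,-1],[0,0,0,0,0,0,-1]]]'

```text
clock: 2.1
tcp_pos: [0.4738, -0.0575, 0.2564]
tool_rot: [-0.697, 0.697, -0.121, 0.12]
contact_force: [-0.6, 0.5, 0.3]
opening: 0.001
```

Run:
```python
from h import *
s=env.read_state();print(s["tcp_pos"],s["tool_rot"],s["contact_force"],s["joint_pos"])
p,d=viewer.read_camera("wrist");cv2.imwrite("pics/w1.png",p);np.save("w1.npy",d);print(cal("wrist"))
p,d=viewer.read_camera("side");cv2.imwrite("pics/s1.png",cv2.resize(p[120:310,230:390],None,fx=4,fy=4)[:600])
```

```text
[ 0.47378345 -0.05746784  0.25639758] [-0.69678105  0.69681434 -0.12067979  0.11992631] [-0.56098017  0.51756926  0.30529552] [-1.20709762e-01  1.57156592e-01 -1.17643213e-01  1.29706313e+00
  6.50965064e-06  1.79201833e+00]
{'mtx': array([[309.70691629,   0.        , 326.05385694],
       [  0.        , 309.70691629, 201.68672109],
       [  0.        ,   0.        ,   1.        ]]), 'tool_from_camera': array([[ 9.99999633e-01, -8.55138653e-04, -5.02440011e-05,
        -9.10983609e-04],
       [-1.73969509e-04, -2.60172027e-01,  9.65562264e-01,
        -1.18979121e-01],
       [-8.38761697e-04, -9.65561901e-01, -2.60172081e-01,
         6.56131361e-02],
       [ 0.00000000e+00,  0.00000000e+00,  0.00000000e+00,
         1.00000000e+00]])}
```

View pics/w1.png

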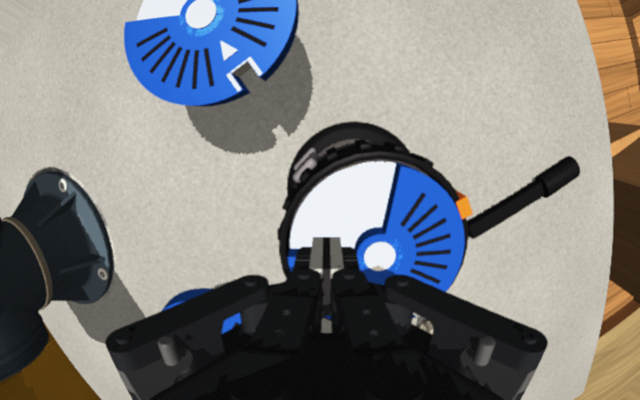

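View pics/s1.png

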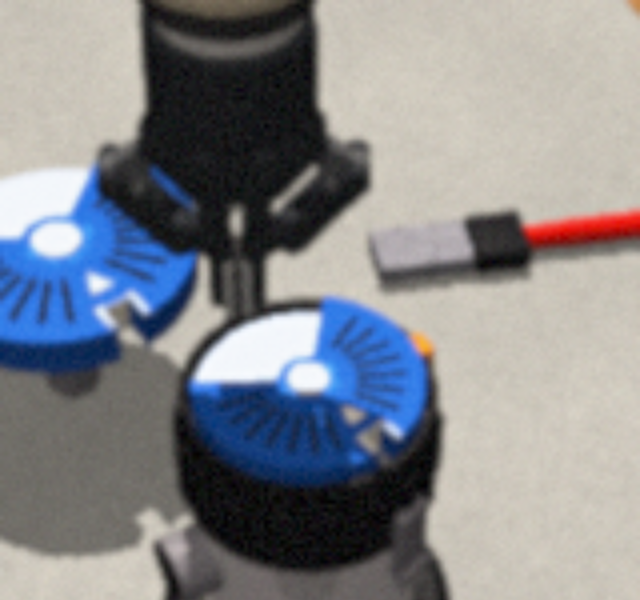

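The wrist and side views show the shut fingertips at about (327,250) over the white recess floor. They are on the side of the recess I want, and the notch is still away from the pin. I'll descend into the recess.

>>> carry_out --moves '[[[0,0,0,0,0,-15,-1],[0,0,0,0,0,-15,-1],[0,0,0,0,0,-7,-1],[0,0,0,0,0,-3,-1],[0,0,0,0,0,-2,-1],[0,0,0,0,0,0,-1]]]'

```text
clock: 2.8
tcp_pos: [0.4743, -0.0575, 0.2147]
tool_rot: [0.697, -0.697, 0.12, -0.12]
contact_force: [0.7, 0.2, 0.2]
opening: 0.001
```

Run:
```python
from h import *
s=env.read_state();print(s["tcp_pos"],s["contact_force"])
p,d=viewer.read_camera("side");cv2.imwrite("pics/s2.png",cv2.resize(p[180:260,260:360],None,fx=6,fy=6))
```

```text
[ 0.47428598 -0.05750653  0.21470907] [0.74699761 0.18134174 0.19382073]
```

View pics/s2.png

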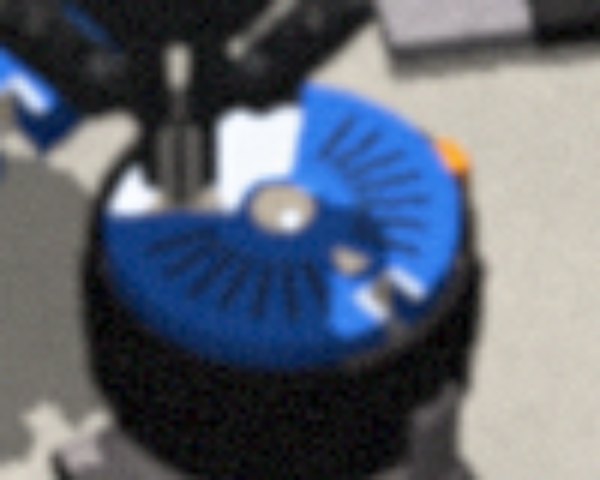

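The fingertip is in the recess beside its wall, with no contact yet. Next I'll work out the arc rows.

```bash
cat > arc.py <<'E'
import sys;import numpy as np
x,y,n,st=map(float,sys.argv[1:]) # offset mm from C, rows, step rad
p=complex(x,y);print([[0,0,st,round(((q:=p*np.exp(1j*st*(i+1)))-p*np.exp(1j*st*i)).real,1),round((q-p*np.exp(1j*st*i)).imag,1),0,-1] for i in range(int(n))])
E
python3 arc.py -30.1 22.6 12 0.1
```

```text
[[0, 0, 0.1, np.float64(-2.1), np.float64(-3.1), 0, -1], [0, 0, 0.1, np.float64(-1.8), np.float64(-3.3), 0, -1], [0, 0, 0.1, np.float64(-1.4), np.float64(-3.5), 0, -1], [0, 0, 0.1, np.float64(-1.1), np.float64(-3.6), 0, -1], [0, 0, 0.1, np.float64(-0.7), np.float64(-3.7), 0, -1], [0, 0, 0.1, np.float64(-0.4), np.float64(-3.7), 0, -1], [0, 0, 0.1, np.float64(0.0), np.float64(-3.8), 0, -1], [0, 0, 0.1, np.float64(0.4), np.float64(-3.7), 0, -1], [0, 0, 0.1, np.float64(0.8), np.float64(-3.7), 0, -1], [0, 0, 0.1, np.float64(1.1), np.float64(-3.6), 0, -1], [0, 0, 0.1, np.float64(1.5), np.float64(-3.5), 0, -1], [0, 0, 0.1, np.float64(1.8), np.float64(-3.3), 0, -1]]
```

Close the gap first, then start the arc.

>>> carry_out --moves '[[[0,0,0,-1.2,-3.3,0,-1],[0,0,0,-1.2,-3.3,0,-1],[0,0,0.1,-2.1,-3.1,0,-1],[0,0,0.1,-1.8,-3.3,0,-1],[0,0,0.1,-1.4,-3.5,0,-1],[0,0,0.1,-1.1,-3.6,0,-1],[0,0,0.1,-0.7,-3.7,0,-1]]]'

```text
clock: 3.55
tcp_pos: [0.4646, -0.0812, 0.2144]
tool_rot: [0.705, -0.704, -0.058, 0.057]
contact_force: [0.7, 3.7, -1.9]
opening: 0.0
```

>>> carry_out --moves '[[[0,0,0.1,-0.4,-3.7,0,-1],[0,0,0.1,0,-3.8,0,-1],[0,0,0.1,0.4,-3.7,0,-1],[0,0,0.1,0.8,-3.7,0,-1],[0,0,0.1,1.1,-3.6,0,-1],[0,0,0.1,1.5,-3.5,0,-1],[0,0,0,0,0,0,-1]]]'

```text
clock: 4.25
tcp_pos: [0.4679, -0.1037, 0.2143]
tool_rot: [-0.657, 0.657, 0.262, -0.262]
contact_force: [-0.5, -1.0, -0.2]
opening: 0.001
```

Run:
```python
from h import *
s=env.read_state();print(s["tcp_pos"],s["contact_force"])
p,d=viewer.read_camera("top");cv2.imwrite("pics/t3.png",cv2.resize(p[178:260,305:387],None,fx=7,fy=7,interpolation=cv2.INTER_CUBIC))
q,d=viewer.read_camera("side");cv2.imwrite("pics/s3.png",q)
cv2.imwrite("pics/both3.png",np.hstack([cv2.imread("pics/t3.png")[:400,:400],cv2.resize(q[180:260,270:350],(400,400),interpolation=cv2.INTER_CUBIC)]))
```

```text
[ 0.46792614 -0.10369996  0.21431915] [-0.52054337 -0.96467015 -0.19774883]
```

View pics/both3.png

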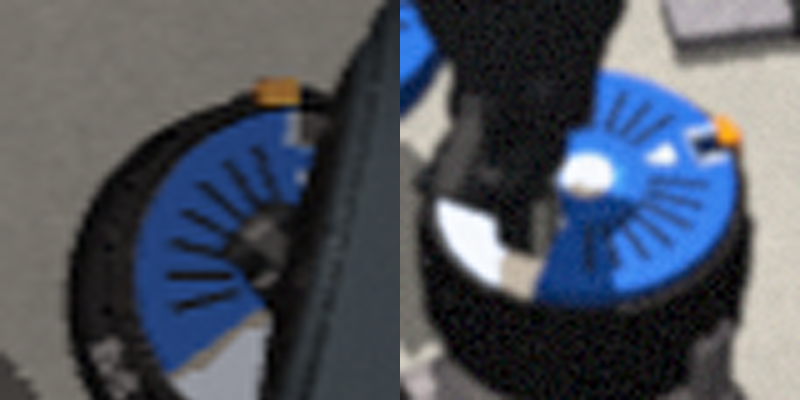

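The side crop (right half) shows the notch at about (331.4,208) in side pixels, just short of the orange mark at (335,206). Pushing turned the cap as planned; next I'll measure the angle that is left.

```bash
cat > ang.py <<'E'
from h import *
p=cv2.imread("pics/s3.png")
e=lambda x,y:(270+(x-400+.5)/5-.5,180+(y+.5)/5-.5)
C=at_z("side",e(588,173),.198)
for n,q,z in(("notch",e(706,143),.198),("arrow",e(661,155),.198),("pin",e(727,131),.19)):
    P=at_z("side",q,z);w=P-C;print(n,P,np.degrees(np.arctan2(w[1],w[0])),np.hypot(*w[:2]))
print(C)
q=p[190:230,290:345];h=cv2.cvtColor(q,cv2.COLOR_BGR2HSV)
o=(h[...,0]>8)&(h[...,0]<25)&(h[...,1]>150);v,u=np.nonzero(o);print("orange",u.mean()+290,v.mean()+190,len(u))
cv2.imwrite("pics/s3z.png",cv2.resize(p[195:225,300:345],None,fx=14,fy=14,interpolation=cv2.INTER_CUBIC))
E
python3 ang.py
```

```text
notch [ 0.55129748 -0.08628869  0.198     ] -2.2865876071164046 0.04983519257241728
arrow [ 0.53203315 -0.08580381  0.198     ] -2.8191143971251464 0.030568181617250015
pin [ 0.56522557 -0.0764696   0.19      ] 7.0057520904279516 0.06420295189407416
[ 0.50150197 -0.08430037  0.198     ]
orange 335.2 206.46666666666667 15
```

>>> carry_out --moves '[[[0,0,0.05,0.9,-1.7,0,-1],[0,0,0.05,1.0,-1.7,0,-1],[0,0,0.04,0.9,-1.3,0,-1],[0,0,0,0,0,0,-1]]]'

```text
clock: 4.75
tcp_pos: [0.4705, -0.1078, 0.2142]
tool_rot: [0.637, -0.637, -0.306, 0.307]
contact_force: [-0.8, 2.9, -1.0]
opening: -0.003
```

Run:
```python
from h import *
s=env.read_state();print(s["tcp_pos"],s["contact_force"])
q,d=viewer.read_camera("side");cv2.imwrite("pics/s4.png",q)
cv2.imwrite("pics/s4z.png",cv2.resize(q[190:230,290:345],None,fx=14,fy=14,interpolation=cv2.INTER_CUBIC))
```

```text
[ 0.47048676 -0.10780834  0.21421438] [-0.82843818  2.87571321 -0.96106016]
```

View pics/s4z.png

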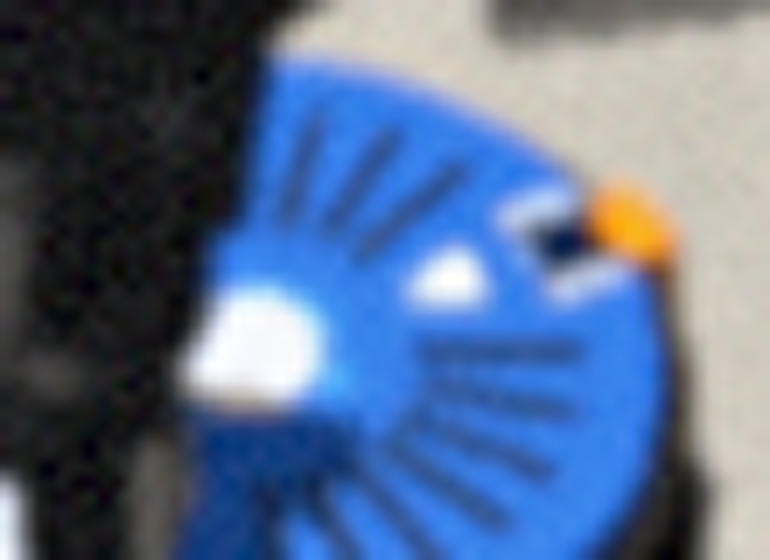

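The zoom (14x, origin (290,190)) shows the dot at (258,347), the arrow at (450,280), the notch at about (562,241) and the orange mark at (632,226). They are nearly in line.

Run:
```python
from h import *
e=lambda x,y:(290+(x+.5)/14-.5,190+(y+.5)/14-.5)
C=np.array([.5018,-.0855,.198])
D=at_z("side",e(258,347),.198);print("dot",D)
for n,q,z in(("notch",e(562,241),.198),("arrow",e(450,280),.198),("pin",e(632,226),.19)):
    P=at_z("side",q,z);print(n,P,[np.degrees(np.arctan2(*(P-c)[1::-1])).round(1) for c in(C,D)])
```

```text
dot [ 0.5027841  -0.08514753  0.198     ]
notch [ 0.55079403 -0.08182182  0.198     ] [np.float64(4.3), np.float64(4.0)]
arrow [ 0.53292571 -0.08305042  0.198     ] [np.float64(4.5), np.float64(4.0)]
pin [ 0.56475463 -0.07592188  0.19      ] [np.float64(8.7), np.float64(8.5)]
```

About 3–4° is left. I'll push 0.06 rad, back the finger off the wall, lift, and look from above with a clear view.

>>> carry_out --moves '[[[0,0,0.03,0.65,-0.9,0,-1],[0,0,0.03,0.65,-0.9,0,-1],[0,0,0,0,0,0,-1],[0,0,0,-1.5,2,0,-1],[0,0,0,-1.5,2,0,-1],[0,0,0,0,0,20,-1],[0,0,0,0,0,25,-1],[0,0,0,-40,0,10,-1],[0,0,0,-50,0,0,-1],[0,0,0,-50,0,0,-1],[0,0,0,0,0,0,-1]]]'

```text
clock: 5.9
tcp_pos: [0.3238, -0.1051, 0.2696]
tool_rot: [0.628, -0.628, -0.325, 0.326]
contact_force: [0.7, -0.2, -0.1]
opening: -0.002
```

Run:
```python
from h import *
s=env.read_state();print(s["tcp_pos"],s["contact_force"])
p,d=viewer.read_camera("top");cv2.imwrite("pics/t5.png",p)
q,d=viewer.read_camera("side");cv2.imwrite("pics/s5.png",q)
a=cv2.resize(p[185:235,322:372],(400,400),interpolation=cv2.INTER_CUBIC)
b=cv2.resize(q[190:230,300:340],(400,400),interpolation=cv2.INTER_CUBIC)
cv2.imwrite("pics/both5.png",np.hstack([a,b]))
```

```text
[ 0.32375565 -0.10513128  0.26956044] [ 0.69492014 -0.19803396 -0.10365509]
```

View pics/both5.png

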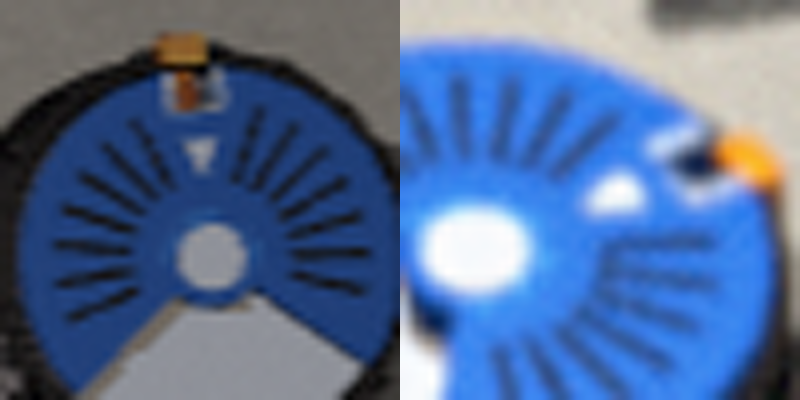

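The left (top) crop, 8x with origin (322,185), shows the orange pin inside the notch at x≈187. The notch edges are at 162 and 228, so its centre is at x≈195. I'll compute the offset with the parallax correction.

Run:
```python
from h import *
e=lambda x,y:(322+(x+.5)/8-.5,185+(y+.5)/8-.5)
D=at_z("top",e(211,256),.198);print("dot",D)
for n,q,z in(("notch",e(195,91),.198),("arrow",e(200,152),.198),("pinInNotch",e(187,91),.178),("mark",e(182,49),.19)):
    P=at_z("top",q,z);print(n,P,np.degrees(np.arctan2(*(P-D)[1::-1])).round(1),np.hypot(*(P-D)[:2]))
p=cv2.imread("pics/t5.png");h=cv2.cvtColor(p,cv2.COLOR_BGR2HSV)[185:202,338:354];o=(h[...,0]<25)&(h[...,1]>110)
for v in range(17): print(185+v,''.join('O' if a else '.' for a in o[v]),' '.join(map(str,p[185+v,338:354].max(1))))
f=e
```

```text
dot [ 0.50236083 -0.08795725  0.198     ]
notch [ 0.55232429 -0.08230905  0.198     ] 6.4 0.05028169772030046
arrow [ 0.5337963  -0.08412578  0.198     ] 6.9 0.03166810865454539
pinInNotch [ 0.55438778 -0.08130515  0.178     ] 7.3 0.05245049101901239
mark [ 0.56599721 -0.07870863  0.19      ] 8.3 0.0643049406321785
185 ................ 110 111 111 111 113 111 112 113 113 116 115 111 110 110 111 111
186 ................ 111 113 112 112 116 114 112 112 113 116 115 112 110 112 114 114
187 ................ 112 112 111 111 112 111 110 112 112 113 112 110 112 114 111 109
188 ................ 112 112 113 111 110 112 113 114 115 114 112 110 112 113 111 109
189 .....OOOO....... 110 110 110 102 102 120 124 127 132 123 111 112 114 112 111 108
190 ...OOOOOOO...... 111 111 110 116 130 137 139 138 137 110 57 70 100 113 111 111
191 ...OOOOOOO...... 95 61 55 66 113 138 138 138 137 105 14 16 31 67 86 99
192 ...OOOOOOO...... 29 25 17 55 112 137 139 138 139 105 20 23 23 22 19 21
193 ....OOOOO....... 20 24 24 19 25 25 35 31 16 5 74 88 60 53 43 39
194 ......OO........ 14 8 41 73 117 110 114 111 55 45 96 128 123 120 119 106
195 ......OO........ 60 93 118 119 136 128 107 92 87 77 109 136 124 118 119 118
196 ......OOO....... 119 120 120 120 130 112 103 101 80 59 96 127 129 120 119 118
197 .......OO....... 120 120 121 120 133 118 95 100 78 59 85 117 129 119 119 119
198 .......O........ 120 121 120 121 127 116 103 94 83 93 118 127 124 120 119 100
199 ................ 110 107 120 119 123 127 126 127 124 120 118 119 120 119 119 91
200 ................ 73 84 121 121 120 120 121 120 121 119 120 120 120 120 108 71
201 ................ 101 70 96 120 119 119 120 120 119 120 120 120 120 120 94 43
```

The notch is within about 1 mm (1°) of the pin, and the pin can be seen inside it, so I'll move over the centre dot.

>>> carry_out --moves '[[[0,0,0,45,4.7,0,-1],[0,0,0,45,4.7,0,-1],[0,0,0,45,4.7,0,-1],[0,0,0,43.2,4.5,0,-1],[0,0,0,0,0,-20,-1],[0,0,0,0,0,-20,-1],[0,0,0,0,0,-4,-1],[0,0,0,0,0,0,-1]]]'

```text
clock: 6.8
tcp_pos: [0.5076, -0.087, 0.2246]
tool_rot: [0.628, -0.627, -0.325, 0.326]
contact_force: [0.2, 0.7, 1.0]
opening: -0.003
```

>>> carry_out --moves '[[[0,0,0,0,0,-1.5,-1],[0,0,0,0,0,-1.5,-1],[0,0,0,0,0,-1,-1],[0,0,0,0,0,0,-1]]]'

```text
clock: 7.2
tcp_pos: [0.5077, -0.0873, 0.222]
tool_rot: [-0.627, 0.628, 0.326, -0.325]
contact_force: [1.3, 1.1, 2.7]
opening: 0.004
```

It stopped 5 mm off centre in x. I'll lift slightly, correct, then press in small steps.

>>> carry_out --moves '[[[0,0,0,0,0,4,-1],[0,0,0,-5.5,0.5,0,-1],[0,0,0,0,0,-3,-1],[0,0,0,0,0,-1,-1],[0,0,0,0,0,-1,-1],[0,0,0,0,0,-1,-1],[0,0,0,0,0,0,-1]]]'

```text
clock: 7.9
tcp_pos: [0.5019, -0.0865, 0.22]
tool_rot: [-0.627, 0.628, 0.326, -0.326]
contact_force: [-1.3, 1.5, 8.4]
opening: -0.002
```

>>> carry_out --moves '[[[0,0,0,0,0,-1,-1],[0,0,0,0,0,0,-1]]]'

```text
clock: 8.1
tcp_pos: [0.5019, -0.0864, 0.2191]
tool_rot: [-0.627, 0.628, 0.326, -0.325]
contact_force: [-1.6, 2.7, 8.9]
opening: -0.001
```

>>> carry_out --moves '[[[0,0,0,0,0,-1,-1],[0,0,0,0,0,-1,-1],[0,0,0,0,0,0,-1]]]'

```text
clock: 8.4
tcp_pos: [0.5016, -0.0866, 0.2162]
tool_rot: [-0.628, 0.628, 0.326, -0.326]
contact_force: [-0.0, 0.8, 0.2]
opening: -0.002
```

>>> carry_out --moves '[[[0,0,0,0,0,-1,-1],[0,0,0,0,0,0,-1]]]'

```text
clock: 8.6
tcp_pos: [0.5017, -0.0868, 0.2151]
tool_rot: [-0.628, 0.628, 0.326, -0.326]
contact_force: [-1.0, 1.0, 1.3]
opening: -0.002
```

Force dropped away: it snapped. One more gentle press will show whether it is seated, then I'll withdraw and look.

>>> carry_out --moves '[[[0,0,0,0,0,-0.7,-1],[0,0,0,0,0,0,-1]]]'

```text
clock: 8.8
tcp_pos: [0.5017, -0.0867, 0.2151]
tool_rot: [-0.627, 0.628, 0.326, -0.326]
contact_force: [-2.8, 1.2, 7.8]
opening: 0.002
```

>>> carry_out --moves '[[[0,0,0,0,0,10,-1],[0,0,0,0,0,40,-1],[0,0,0,-40,0,20,-1],[0,0,0,-50,0,0,-1],[0,0,0,-50,0,0,-1],[0,0,0,0,0,0,-1],[0,0,0,0,0,0,-1]]]'

```text
clock: 9.5
tcp_pos: [0.3612, -0.0868, 0.2855]
tool_rot: [-0.627, 0.628, 0.326, -0.325]
contact_force: [0.4, -0.9, 0.4]
opening: 0.002
```

Run:
```python
from h import *
s=env.read_state();print(s["tcp_pos"],s["contact_force"])
p,d=viewer.read_camera("top");q,_=viewer.read_camera("side")
W=lambda u,v:world("top",(u,v),d[v,u])
z0=np.load("top0.npy")
R=range
bl=[(u,v) for v in R(195,235) for u in R(326,370) if d[v,u]>0 and p[v,u,0]>p[v,u,2]+40]
z=np.array([W(*x) for x in bl]);print("blue z median",np.median(z[:,2]))
A=np.c_[z[:,:2]-z[:,:2].mean(0),np.ones(len(z))];print("tilt",np.linalg.lstsq(A,z[:,2],rcond=None)[0])
cv2.imwrite("pics/both6.png",np.hstack([cv2.resize(p[183:253,312:382],(400,400),interpolation=cv2.INTER_CUBIC),cv2.resize(q[185:265,265:345],(400,400),interpolation=cv2.INTER_CUBIC)]))
```

```text
[ 0.36124903 -0.08679723  0.28550034] [ 0.4216132  -0.92090775  0.41674909]
blue z median 0.1888626296230249
tilt [ 0.00041072 -0.00725221  0.18860381]
```

View pics/both6.png

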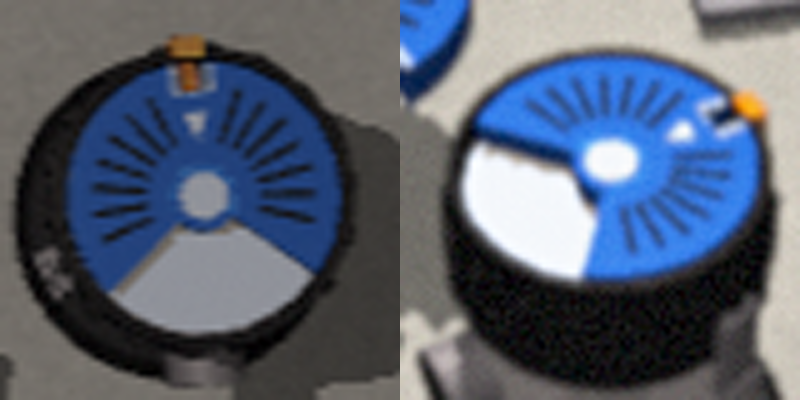

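The cap is flush with the collar, with the pin in the notch at crop (190,75). Its top dropped 8 mm (0.1968 → 0.1889 m), tilt is about 0.007 rad, and the hand is clear.

```bash
python3 -c "
from cell import env
print(env.close_job())"
```

```text
the job is handed in; nothing more can be done
None
```

The cap is snapped home with its notch over the orange pin. The hand is clear, and I handed the job in at about 9.6 s of the 54 s allowed. The interface gives no verdict, so this rests on my own checks.

**What I did:** I put the shut fingertips into the recess of the cap in the cup and pushed its wall about 77° counter-clockwise, until the pin showed inside the notch. I then pressed on the centre dot in 1 mm steps.

**What the checks showed:**
- **Pressing:** the force rose to about 9 N and then fell to nearly zero as the cap snapped. A last 0.7 mm press met a firm stop at 7.8 N.
- **Seating:** by camera depth the cap's top dropped 8 mm (0.1968 to 0.1889 m), with a tilt of about 0.007 rad. It looks flush with the collar, and the pin is visible in the notch.
- **Hand:** the contact force is back at noise level.

**What disagreed or went off plan:**
- **Alignment:** before pressing, the pin in the notch put the cap about 1° short, and the orange mark about 2° short. That is roughly 1 to 2 mm, within the notch's lead-in.
- **First press:** it touched the cap 5 mm off centre at under 3 N. I lifted, corrected and pressed again.

I did not compare the bystanders' positions before and after. The arm never went near them.

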